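Hold the fish-food mill at pulse

TASK

The cup of the fish-food mill has been left standing mouth-up on top of the little white cabinet: turn it over mouth-down, set it straight down into the mill's collar so that its two pins drop all the way in through the gaps, then twist it clockwise (seen from above) against the spring to the orange pulse mark, halfway to the red lock mark, without letting it click into lock. Finish while still gripping the cup and holding it there at the pulse mark; leave the other things on the shelf and in the cabinet where they are.

Things in the scene. Friction and masses are not known exactly. Their poses are not given: they have to be found in the camera images.
- cup: The mill's cup, a deep round lid of green plastic with a black band at the mouth: outside diameter 62 mm, height 120 mm, wall 2.5 mm, 130 g, empty, loose. Origin at the centre of its closed end's outside; z points to the mouth (up at the start, straight down once turned over). Any yaw. Orange stripes run down the wall at +x and -x and across the closed end along x, in line with the pins.
- cup_mouth (a point): Centre of the cup's mouth, on its axis, 120 mm from the closed end. The last 10 mm of wall taper in by about 1 mm as a lead-in.
- cup_pin (a point): Centre of the bayonet pin on the cup's +x side: 33 mm from the axis, 110.5 mm from the closed end. The pin is black, round, 10 mm across, 7 mm thick along the cup's axis, and reaches out to 38 mm from the axis. An equal pin stands opposite, so the cup works the same after a half turn.
- mill: The food mill, fixed on the shelf: round grey motor base, 123 mm in diameter, white bayonet collar on top, 113 mm in diameter, steel bowl and blades inside. Origin at the centre of its underside, z up; x points through one gap of the collar, the other gap is opposite. Coloured marks on the collar, on both sides: black at the gaps, orange (pulse) 30 degrees and red (lock) 60 degrees clockwise from them.
- mill_collar (a point): Centre of the collar's opening at its top, 100 mm above the shelf. The opening is 66 mm in diameter; the lip is 6 mm thick. The cup's mouth comes to rest 21 mm below this point, on the black switch ring, each pin between two round-topped posts of the ring with 1.5 mm play on either side.
- mill_gap (a point): Middle of the gap on the mill's +x side, at the collar's top, 38 mm from the axis: 13 to 16 mm wide, it lets a cup pin pass down, out to 42 mm from the axis.
- switch_ring (a joint): Angle of the sprung ring in the collar that the cup's pins turn: 0 at the gaps, where the spring returns it when let go; grows clockwise seen from above; 0.524 at the orange pulse mark. Takes 0.07 Nm at 0, 0.135 Nm at the pulse mark. From 0.77 the pins meet spring plungers, past 0.90 they click into lock, end stop 1.05. It can lag the cup by 0.05 rad (play).
- tweezer: Bystander: stainless feeding tweezer, 250 mm long, 20 mm wide and 10 mm high as it lies; origin at its middle on the shelf, x along it.
- feed_cup: Bystander: small blue silicone feeding cup, mouth-up, 72 mm across the rim, 42 mm high; origin at the centre of its underside. Not the mill's cup.
- divider: Bystander: clear acrylic divider plate lying flat, 170 mm (x) by 120 mm (y), 5 mm thick; origin at the centre of its underside.
- pellet_jar: Bystander: closed amber jar with a black cap, 56 mm in diameter, 85 mm high; origin at the centre of its underside.
- cabinet: Small white plastic cabinet with sliding doors, fixed on the shelf, 280 mm wide (its y), 160 mm deep (its x), 140 mm high; the cup starts standing on its flat top, 140 mm above the shelf. Origin at the centre of its underside, z up; its half-open front (own -x) looks away from the robot.
- food_bottle_a: Bystander: closed yellow food bottle with a red cap in the cabinet, 52 mm in diameter, 115 mm high; origin at the centre of its underside.
- food_bottle_b: Bystander: closed green food bottle with a black cap in the cabinet, 52 mm in diameter, 115 mm high; origin at the centre of its underside.

How it is judged:
On the way, in this order (a step that is already met when the one before it is completed fails the run):
1. the cup is turned over, mouth straight down (angle between cup's own z axis and vertical above 2.97 rad), for 0.2 s.
2. the cup sits fully down in the mill's collar, not yet twisted (z of cup_mouth in the frame of mill below 0.084 m and horizontal distance between cup_mouth and mill below 0.006 m and angle between cup's own z axis and vertical above 3 rad and value of joint switch_ring below 0.25 rad), for 0.1 s.
At the end, for the whole second after the job is handed in: The cup sits mouth-down in the mill's collar (mouth within 5 mm of its seat in height and 6 mm of the mill's axis, upright within 8 degrees), at rest, still gripped by the fingers (over 1.5 N) and held so that the switch ring stands at the pulse mark: 0.39 to 0.66 rad, the mark being 0.524 (value of joint switch_ring between 0.39 and 0.66 rad and z of cup_mouth in the frame of mill below 0.084 m and horizontal distance between cup_mouth and mill below 0.006 m and angle between cup's own z axis and vertical above 3 rad and linear speed of cup below 0.02 m/s and contact force between the fingers and cup above 1.5 N); the arm keeps its last pose, push and grip.
It fails at once if the cup is twisted on until it clicks into lock (value of joint switch_ring above 0.9 rad).
It fails at once if another thing on the shelf is shifted by more than 3 cm (distance of any of tweezer, feed_cup, divider, pellet_jar, food_bottle_a, food_bottle_b from where it was at the start of the episode above 0.03 m).
It also fails if it takes over 67 s, if anything falls off the work surface, if the arm or the gripper's body presses on something with over 40 N, if the wrist force passes 120 N, or if a joint passes its speed limit or range.

ROBOT

A 6-joint arm with a two-finger parallel gripper is mounted at the origin on the work surface. World frame = base frame: x ahead of the robot, y to its left, z up, the work surface at z = 0. Lengths are in m, angles in rad, forces in N, time in s.
With the tool pointing down it reaches from about 0.35 to 0.85 m from the base axis. Payload 8.1 kg.
Tool frame: the origin (TCP) lies on the centre line of the jaws, within the pads' length; the fingertips stand 17 mm ahead of it and the grasp point (between the pads) lies 2 mm behind it; x points along the fingers, z is the direction in which the jaws open and shut, and the axes are right-handed (so a half turn about x gives the same grasp; the last joint's range is limited). The gripper opens to 93 mm and grips with 3 to 60 N. Pads are 15 mm wide; open, the fingers measure 128 mm over their backs; the gripper's body (75 mm by 188 mm) begins 65 mm behind the grasp point.
Start: joints at [-0.085, 0.13, 1.488, -0, 1.523, -0.085], TCP at [0.6, 0, 0.236] pointing down, gripper open.
Joint ranges: [-2.96, 2.96], [-0.89, 2.26], [0.02, 2.5], [-1.34, 4.48], [0, 2.73], [-2.66, 2.66]. Speed limits (rad/s): [2.39, 2.39, 2.79, 3.14, 3.14, 3.14].

INTERFACE

Orientations are given as a rotation vector (axis times angle).
In Python, from plant import telemetry, optics, workorder gives the robot as it stands.
- The arm moves only by the shell command python3 -m inch 'ROWS' [FORCE]. ROWS is JSON, a list that holds one entry, the list of rows, each a list of 7 numbers: the shift along the tool's x, y, z in m, then the turn, a rotation vector about the tool's x, y, z in rad, then the opening, from 0 (shut) to 1 (fully open). In form: [[[tx, ty, tz, ax, ay, az, grip], ...]]. A call has 1 to 20 rows; each row shifts and turns the pose as measured when the row begins, along the tool's axes as they then stand; what a row does not reach is not made up. A row lasts 1/10 s, in which the tool goes at most 50 mm and 8.59 degrees, less where a joint would pass 70% of its speed; a pose out of reach is approached as far as the arm can. A call is refused whole if a number of a shift passes 0.05 or a number of a turn 0.15, either way. A call with a gripper value outside its range is refused whole. The fingers move at their own pace and stop on an object; FORCE is the grip in N (left out, the last holds). Time passes only in rows, so rows that do not move let the fingers close. It gives the time, the measured TCP pose, the force and the opening at its end, in the units of the state.
- telemetry.read_state(): the state, without advancing time (a new reading comes with each control period).
- optics.read_camera(name): name is "scene" or "side" or "wrist"; returns a dict with "frame" (480x640x3 uint8, blue, green, red), "fx", "fy", "cx", "cy" (pixels), "rvec" (rotation vector, rad) and "tvec" (3), from world to camera coordinates, as OpenCV has them. Camera axes: x right, y down, z forward; pixel columns grow to the right and rows downward; lengths in m; the calibration is good to about 2 mm. A picture is of the moment at which its call begins. There is no depth.
- workorder.close_job(): hands the job in, once; it reports no verdict.
The state is a dict: "t": time; "q": joint angles; "dq": joint speeds; "joint_torque": joint torques, N m; "tool_pos": TCP position; "orientation": TCP orientation; "force": force on the tool from outside, world axes, zero at the start; "wrist_torque": the same for the moment, N m; "opening": finger opening in m.
Only numpy, scipy, OpenCV 4.12 (cv2) and the standard library are available. Lean on these libraries where they do the work, as an engineer would, in place of code of your own. Each camera call takes 0.05 s, during which the arm holds its last target. There are 200 camera calls.

## Working session

There is one attempt and no reset: what is moved stays moved. The work goes in short steps, Python scripts to look and compute and a shell command to move; the robot and the scene stay as the last step left them, time stands still between calls to the robot, and variables do not carry over. Pictures are saved under pics/ and viewed, on a budget of 10 in all, crops included, one or two more only if the job needs it, and the job is handed in when it is done.

```bash
mkdir -p pics; ls; python3 - <<'E'
from plant import telemetry, optics
import cv2, json
print(telemetry.read_state())
for n in ["scene","side"]:
    c=optics.read_camera(n); cv2.imwrite(f"pics/{n}0.png",c["frame"])
    print(n,{k:c[k] for k in c if k!="frame"})
E
```

```text
pics
{'t': 0.0, 'q': array([-8.53890241e-02,  1.31166042e-01,  1.48928187e+00,  4.48464485e-06,
        1.52298894e+00, -8.54043887e-02]), 'dq': array([-0.00173483, -0.00079128, -0.00082811,  0.00103916,  0.0024879 ,
        0.002534  ]), 'joint_torque': array([-1.61290725e-03, -5.59853125e+01, -4.91755986e+01,  7.67333270e-02,
        3.59135563e-02, -2.97389461e-04]), 'tool_pos': array([5.99461278e-01, 7.66615145e-05, 2.34583083e-01]), 'orientation': array([1.15179323e-04, 1.57263342e+00, 1.38976833e-04]), 'force': array([ 0.31452424, -0.83151593,  0.258446  ]), 'wrist_torque': array([-0.0051417 , -0.00405888, -0.03086893]), 'opening': 0.0931797598316791}
scene {'fx': 511.6330774977219, 'fy': 511.6330774977219, 'cx': 317.7779653956868, 'cy': 246.12578771391046, 'rvec': array([ 2.14664803,  1.11162192, -0.42627549]), 'tvec': array([-0.36260306, -0.23564952,  1.66736548])}
side {'fx': 538.510092354229, 'fy': 538.510092354229, 'cx': 321.8236164871087, 'cy': 232.13317928726747, 'rvec': array([ 2.3198327 , -0.09648144,  0.0640312 ]), 'tvec': array([-0.59171391,  0.15747772,  1.33867822])}
```

View pics/scene0.png

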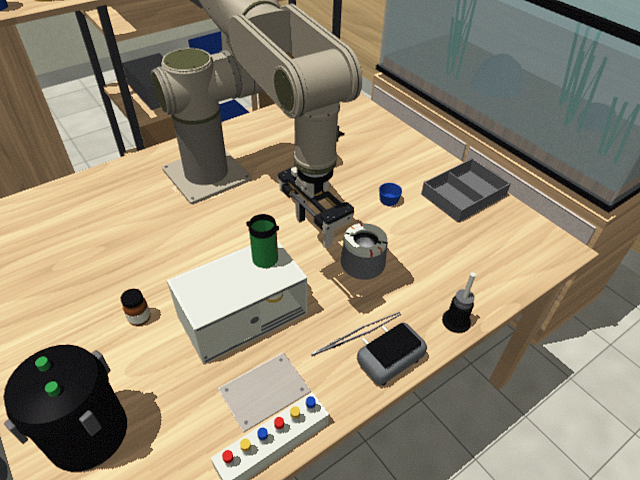

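View pics/side0.png

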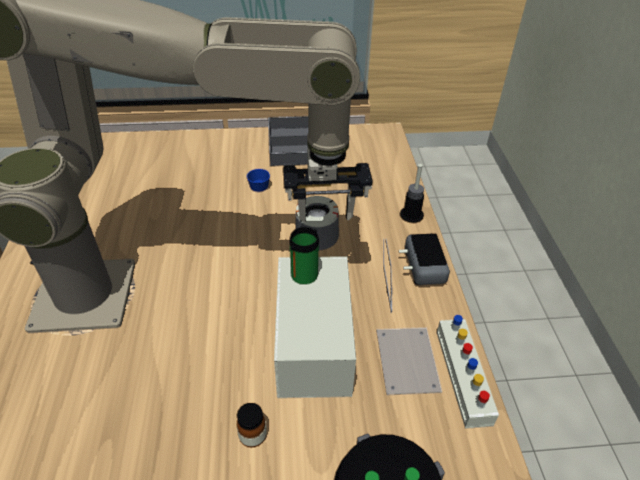

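The scene view shows the cup at about (263,240) on the cabinet and the mill collar at about (365,240). In the side view the cup is at (305,257) and the collar at (318,212). Next is one enlarged composite of both views.

```bash
python3 - <<'E'
import cv2,numpy as np
a=cv2.imread("pics/scene0.png");b=cv2.imread("pics/side0.png")
A=cv2.resize(a[205:285,235:395],None,fx=5,fy=5,interpolation=cv2.INTER_CUBIC)[:, :800]
A=A[:400]
B=cv2.resize(b[190:290,265:365],(400,400),interpolation=cv2.INTER_CUBIC)
# scene crop scaled 3.75 -> 600x300 ; side crop x3 -> 300x300
A=cv2.resize(a[205:285,235:395],(800,400)[:2],interpolation=cv2.INTER_CUBIC)
cv2.imwrite("pics/cropA.png",A); cv2.imwrite("pics/cropB.png",cv2.resize(b[190:290,265:365],(600,600),interpolation=cv2.INTER_CUBIC))
E
```

```text
(no output)
```

View pics/cropA.png

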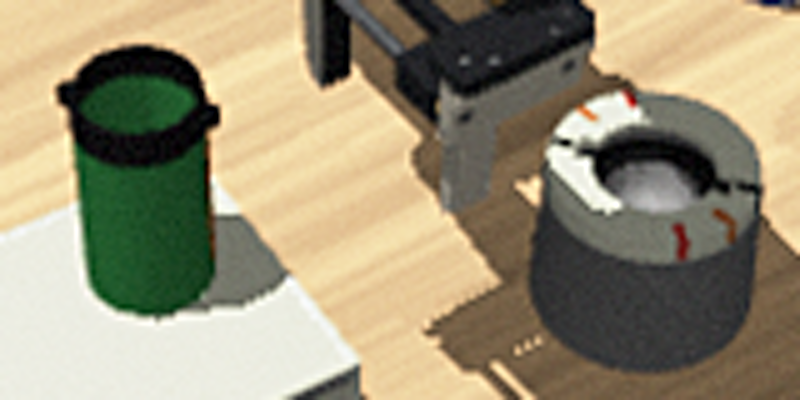

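View pics/cropB.png

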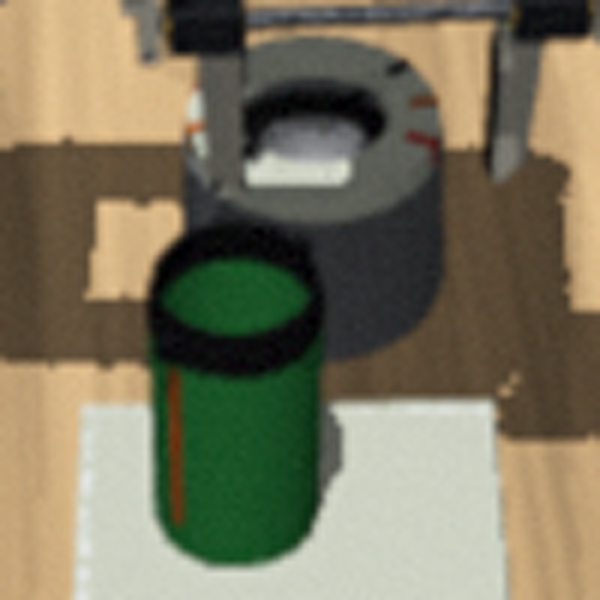

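```bash
cat > h.py <<'E'
import numpy as np, cv2
from plant import telemetry, optics
from scipy.spatial.transform import Rotation as R
def ray(c,px):
    Rm=cv2.Rodrigues(np.array(c["rvec"]))[0]; t=np.array(c["tvec"])
    d=Rm.T@np.array([(px[0]-c["cx"])/c["fx"],(px[1]-c["cy"])/c["fy"],1.]); return -Rm.T@t,d
def onz(c,px,z):
    o,d=ray(c,px); return (o+d*(z-o[2])/d[2])
def proj(c,P):
    return cv2.projectPoints(np.atleast_2d(np.array(P,float)),np.array(c["rvec"]),np.array(c["tvec"]),np.array([[c["fx"],0,c["cx"]],[0,c["fy"],c["cy"]],[0,0,1.]]),None)[0][:,0]
def tool():
    s=telemetry.read_state(); M=R.from_rotvec(s["orientation"]).as_matrix()
    print("t",round(s["t"],2),"q",s["q"].round(3),"pos",s["tool_pos"].round(4),"open",round(s["opening"],4))
    print("x",M[:,0].round(3),"y",M[:,1].round(3),"z",M[:,2].round(3),"F",s["force"].round(1),"T",s["wrist_torque"].round(2))
    return s,M
E
python3 - <<'E'
from h import *
a=optics.read_camera("scene");b=optics.read_camera("side")
A=lambda u,v:(235+u/5,205+v/5); B=lambda u,v:(265+u/6,190+v/6)
np.set_printoptions(precision=4,suppress=True)
for n,p in dict(ctr=(656,168),gl=(560,143),gr=(748,187),rt=(630,98),rb=(682,240)).items(): print(n,onz(a,A(*p),.1))
print("side ctr",onz(b,B(313,130),.1),"gap",onz(b,B(398,67),.1),"red",onz(b,B(424,140),.1))
for n,p in dict(pl=(68,95),pr=(209,116),rim=(139,88)).items(): print(n,onz(a,A(*p),.2505 if n!='rim' else .26))
print("side rim",onz(b,B(237,284),.26))
print("side stripe top/bottom", onz(b,B(175,375),.235),onz(b,B(178,522),.142))
print("cab side corners",[onz(b,p,.14) for p in [(278,259),(348,258),(276,357),(354,361)]])
print("feed",onz(b,(259,177),.04),"tw",onz(b,(386,240),.01),onz(b,(391,310),.01),"jar",onz(b,(250,415),.085))
tool()
E
```

```text
ctr [0.5993 0.1694 0.1   ]
gl [0.5562 0.1396 0.1   ]
gr [0.6371 0.1998 0.1   ]
rt [0.5504 0.1915 0.1   ]
rb [0.6466 0.1475 0.1   ]
side ctr [0.5947 0.1606 0.1   ] gap [0.6368 0.2014 0.1   ] red [0.6431 0.1504 0.1   ]
pl [ 0.522  -0.1243  0.2505]
pr [ 0.5692 -0.0797  0.2505]
rim [ 0.545  -0.1006  0.26  ]
side rim [ 0.5442 -0.1038  0.26  ]
side stripe top/bottom [ 0.5211 -0.1221  0.235 ] [ 0.5213 -0.1068  0.142 ]
cab side corners [array([ 0.4859, -0.046 ,  0.14  ]), array([ 0.6482, -0.0549,  0.14  ]), array([ 0.4738, -0.3124,  0.14  ]), array([ 0.6247, -0.3335,  0.14  ])]
feed [0.438  0.4031 0.04  ] tw [0.784  0.1316 0.01  ] [ 0.7526 -0.1123  0.01  ] jar [ 0.4198 -0.4006  0.085 ]
t 0.2 q [-0.085  0.131  1.489 -0.     1.523 -0.085] pos [0.5997 0.     0.235 ] open 0.0927
x [-0.001  0.    -1.   ] y [0. 1. 0.] z [ 1.    -0.    -0.001] F [ 0.2  0.  -0.5] T [-0.04 -0.   -0.03]
```

Estimates: mill at (0.598, 0.168) with the gap yaw near 37°, and cup at (0.5455, -0.102) with the pin yaw near 43°. The plan is to grip horizontally pointing at about -50°, so that after the flip about the tool's x the pins line up with the gap at about -50° again.

```bash
python3 -m inch '[[[-0.02,0,-0.02,-0.14,0,0,1],[-0.02,0,-0.02,-0.14,0,0,1],[-0.02,0,-0.02,-0.14,0,0,1],[-0.02,0,-0.02,-0.14,0,0,1],[-0.02,0,-0.02,-0.14,0,0,1],[0,0,0,0,0,-0.15,1],[0,0,0,0,0,-0.15,1],[0,0,0,0,0,-0.15,1],[0,0,0,0,0,-0.15,1]]]' 40; python3 -c "
from h import *
tool()"
```

```text
t: 1.1
tool_pos: [0.5035, -0.0329, 0.3395]
orientation: [-0.966, 1.24, 0.102]
force: [-0.4, 0.2, -1.1]
opening: 0.0931
t 1.1 q [ 0.179 -0.487  1.959 -0.513  1.359 -0.518] pos [ 0.5035 -0.0329  0.3395] open 0.0931
x [ 0.374 -0.42  -0.827] y [-0.549  0.618 -0.562] z [0.747 0.664 0.   ] F [-0.4  0.2 -1.1] T [0.23 0.21 0.  ]
```

```bash
cat >> h.py <<'E'
def orient(q):
    return R.from_euler('ZYZYZ',[q[0],q[1]+q[2],q[3],q[4],q[5]])
def wristq(M,q1,s):
    W=R.from_euler('ZY',[q1,s]).as_matrix().T@M@C.T
    q5=np.arccos(W[2,2]);q4=np.arctan2(W[1,2],W[0,2]);q6=np.arctan2(W[2,1],-W[2,0])
    if q4<-1.34:q4+=2*np.pi
    return q4,q5,q6
C=np.array([[0,0,1],[0,1,0],[-1,0,0]]).T # placeholder: cols tool x,y,z in flange
E
python3 - <<'E'
from h import *
np.set_printoptions(precision=3,suppress=True)
q0=np.array([-0.0854,.1312,1.4893,0,1.523,-.0854]);M0=R.from_rotvec([0,1.5726,0])
q1=np.array([.179,-.487,1.959,-.513,1.359,-.518]);M1=R.from_rotvec([-.966,1.24,.102])
print((orient(q0).inv()*M0).as_matrix());print((orient(q1).inv()*M1).as_matrix())
Cc=(orient(q0).inv()*M0).as_matrix().round()
import h
h.C=Cc
for psi in (20,40,60,90):
  for sg in (1,-1):
    p=np.radians(psi);x=np.array([np.cos(p),np.sin(p),0]);z=sg*np.array([np.sin(p),-np.cos(p),0]);M=np.c_[x,np.cross(z,x),z]
    for b in (0,.3):
      for s in (1.8,2.2): print(psi,sg,b,s,np.array(wristq(M,b,s)))
print(Cc)
E
```

```text
Traceback (most recent call last):
  File "h.py", line 17, in orient
    return R.from_euler('ZYZYZ',[q[0],q[1]+q[2],q[3],q[4],q[5]])
           ~~~~~~~~~~~~^^^^^^^^^^^^^^^^^^^^^^^^^^^^^^^^^^^^^^^^^
  File "scipy/spatial/transform/_rotation.pyx", line 1413, in scipy.spatial.transform._rotation.Rotation.from_euler
ValueError: Expected axis specification to be a non-empty string of upto 3 characters, got ZYZYZ
```

```bash
sed -i "s/return R.from_euler('ZYZYZ',.*/return R.from_euler('ZYZ',[q[0],q[1]+q[2],q[3]])*R.from_euler('YZ',[q[4],q[5]])/" h.py
python3 - <<'E'
from h import *
np.set_printoptions(precision=3,suppress=True)
q0=np.array([-0.0854,.1312,1.4893,0,1.523,-.0854]);M0=R.from_rotvec([0,1.5726,0])
q1=np.array([.179,-.487,1.959,-.513,1.359,-.518]);M1=R.from_rotvec([-.966,1.24,.102])
print((orient(q0).inv()*M0).as_matrix());print((orient(q1).inv()*M1).as_matrix())
Cc=(orient(q0).inv()*M0).as_matrix().round()
import h
h.C=Cc
for psi in (20,40,60,90):
  for sg in (1,-1):
    p=np.radians(psi);x=np.array([np.cos(p),np.sin(p),0]);z=sg*np.array([np.sin(p),-np.cos(p),0]);M=np.c_[x,np.cross(z,x),z]
    for b in (0,.3):
      for s in (1.8,2.2): print(psi,sg,b,s,np.array(wristq(M,b,s)))
print(Cc)
E
```

```text
[[-0. -0. -1.]
 [-0.  1. -0.]
 [ 1.  0. -0.]]
[[ 0.001  0.    -1.   ]
 [ 0.     1.     0.   ]
 [ 1.    -0.     0.001]]
20 1 0 1.8 [ 2.129  0.415 -0.599]
20 1 0 2.2 [ 2.588  0.708 -1.132]
20 1 0.3 1.8 [ 2.929  0.234 -1.364]
20 1 0.3 2.2 [ 3.058  0.631 -1.504]
20 -1 0 1.8 [2.129 0.415 2.543]
20 -1 0 2.2 [2.588 0.708 2.01 ]
20 -1 0.3 1.8 [2.929 0.234 1.778]
20 -1 0.3 2.2 [3.058 0.631 1.638]
40 1 0 1.8 [ 1.835  0.729 -0.348]
40 1 0 2.2 [ 2.182  0.903 -0.847]
40 1 0.3 1.8 [ 2.066  0.456 -0.542]
40 1 0.3 2.2 [ 2.521  0.73  -1.081]
40 -1 0 1.8 [1.835 0.729 2.793]
40 -1 0 2.2 [2.182 0.903 2.294]
40 -1 0.3 1.8 [2.066 0.456 2.6  ]
40 -1 0.3 2.2 [2.521 0.73  2.06 ]
60 1 0 1.8 [ 1.701  1.062 -0.263]
60 1 0 2.2 [ 1.898  1.155 -0.699]
60 1 0.3 1.8 [ 1.811  0.775 -0.331]
60 1 0.3 2.2 [ 2.137  0.936 -0.82 ]
60 -1 0 1.8 [1.701 1.062 2.878]
60 -1 0 2.2 [1.898 1.155 2.443]
60 -1 0.3 1.8 [1.811 0.775 2.811]
60 -1 0.3 2.2 [2.137 0.936 2.322]
90 1 0 1.8 [ 1.571  1.571 -0.229]
90 1 0 2.2 [ 1.571  1.571 -0.629]
90 1 0.3 1.8 [ 1.641  1.279 -0.24 ]
90 1 0.3 2.2 [ 1.751  1.33  -0.651]
90 -1 0 1.8 [1.571 1.571 2.912]
90 -1 0 2.2 [1.571 1.571 2.512]
90 -1 0.3 1.8 [1.641 1.279 2.902]
90 -1 0.3 2.2 [1.751 1.33  2.491]
[[-0. -0. -1.]
 [-0.  1. -0.]
 [ 1.  0. -0.]]
```

```bash
python3 -m inch '[[[0,0,0,0,0,0.15,1],[0,0,0,0,0,0.15,1],[0,0,0,0,0,0.15,1],[0,0,0,0,0,0.15,1],[0,0,0,0.14,0,0,1],[0,0,0,0.14,0,0,1],[0,0,0,0.14,0,0,1],[0,0,0,0.14,0,0,1],[0,0,0,0.14,0,0,1],[0,0,0,0.14,0,0,1],[0,0,0,0.14,0,0,1],[0,0,0,0.14,0,0,1],[0,0,0,0.14,0,0,1]]]' ; python3 -c "
from h import *
tool()"
python3 -m inch '[[[0,0,0,0,0,0.15,1],[0,0,0,0,0,0.15,1],[0,0,0,0,0,0.15,1],[0,0,0,0,0,0.15,1],[0,0,0,0,0,0.15,1]]]' ; python3 -c "
from h import *
tool()"
python3 -m inch '[[[-0.02,0,0,0,0,0.15,1],[-0.02,0,0,0,0,0.15,1],[-0.02,0,0,0,0,0.15,1],[-0.02,0,0,0,0,0.15,1],[-0.02,0,0,0,0,0.15,1],[-0.02,0,0,0,0,0.15,1]]]' ; python3 -c "
from h import *
tool()"
```

```text
t: 2.4
tool_pos: [0.4898, -0.0209, 0.3151]
orientation: [0.421, 1.56, -0.447]
force: [0.5, -0.2, 0.6]
opening: 0.0937
t 2.4 q [-0.139 -0.154  1.627 -0.012  1.703  0.411] pos [ 0.4898 -0.0209  0.3151] open 0.0937
x [-0.036 -0.007 -0.999] y [ 0.523  0.852 -0.024] z [ 0.851 -0.524 -0.027] F [ 0.5 -0.2  0.6] T [ 0.02  0.07 -0.06]
t: 2.9
tool_pos: [0.4927, -0.0171, 0.3189]
orientation: [0.952, 1.273, 0.139]
force: [-0.5, 0.4, -1.3]
opening: 0.0924
t 2.9 q [-0.664 -0.335  1.938  0.726  1.633 -0.093] pos [ 0.4927 -0.0171  0.3189] open 0.0924
x [ 0.34   0.575 -0.744] y [0.401 0.627 0.668] z [ 0.851 -0.525 -0.017] F [-0.5  0.4 -1.3] T [-0.31  0.2  -0.02]
t: 3.5
tool_pos: [0.4359, -0.1122, 0.3775]
orientation: [1.452, 0.745, 0.831]
force: [0.5, 0.0, 0.4]
opening: 0.0927
t 3.5 q [-1.148  0.084  2.009  1.309  2.102 -0.578] pos [ 0.4359 -0.1122  0.3775] open 0.0927
x [0.533 0.844 0.059] y [-0.033 -0.049  0.998] z [ 0.845 -0.534  0.002] F [0.5 0.  0.4] T [-0.38  0.31  0.01]
```

```bash
cat >> h.py <<'E'
C=np.array([[0,0,-1],[0,1,0],[1,0,0.]])
def fk(p,q):
    a,d,h,L2,L3,e,Lt=p; s=q[1]+q[2]
    v=np.array([a+L2*np.sin(q[1])+L3*np.sin(s)+e*np.cos(s), d, h+L2*np.cos(q[1])+L3*np.cos(s)-e*np.sin(s)])
    O=orient(q).as_matrix()
    return R.from_euler('z',q[0]).as_matrix()@v+Lt*O[:,2]
E
cat > fit.py <<'E'
from h import *
from scipy.optimize import least_squares
Q=[[-0.0854,.1312,1.4893,0,1.523,-.0854],[.179,-.487,1.959,-.513,1.359,-.518],[-.139,-.154,1.627,-.012,1.703,.411],[-.664,-.335,1.938,.726,1.633,-.093],[-1.148,.084,2.009,1.309,2.102,-.578]]
P=[[.5997,0,.235],[.5035,-.0329,.3395],[.4898,-.0209,.3151],[.4927,-.0171,.3189],[.4359,-.1122,.3775]]
f=lambda p:np.concatenate([fk(p,q)-x for q,x in zip(Q,P)])
r=least_squares(f,[0,.05,.35,.4,.4,0,.25]); print(r.x.round(4),np.abs(r.fun).max())
LO=[-2.96,-.89,.02,-1.34,0,-2.66];HI=[2.96,2.26,2.5,4.48,2.73,2.66]
def ik(pos,psi,sg,x0):
    p=np.radians(psi);X=np.array([np.cos(p),np.sin(p),0]);z=sg*np.array([np.sin(p),-np.cos(p),0]);M=np.c_[X,np.cross(z,X),z]
    g=lambda q:np.concatenate([fk(r.x,q)-pos,.3*(R.from_matrix(M).inv()*orient(q)*R.from_matrix(C)).as_rotvec()])
    return min((least_squares(g,np.clip(x,np.array(LO)+.01,np.array(HI)-.01),bounds=(LO,HI)) for x in x0),key=lambda s:s.cost)
if __name__=="__main__":
    np.set_printoptions(precision=2,suppress=True)
    st=[[b,0.,2.,w,.8,k] for b in (-.8,-.2,.3) for w in (1.6,2.5,3.1) for k in (-1,1.7)]
    for psi in (30,45,60,75):
        o=ik([.5455,-.102,.197],psi,1,st);print("cup",psi,o.cost.round(6),o.x)
    for psi in (50,35,20,5,-10,-25):
        o=ik([.598,.168,.142],psi,-1,st);print("mill",psi,o.cost.round(6),o.x)
E
python3 fit.py
```

```text
[-0.0007  0.0512  0.3181  0.3701  0.5543  0.0625  0.3606] 0.0005185837696928819
cup 30 0.0 [-1.02  0.22  2.28  1.59  1.55 -0.93]
cup 45 0.0 [-1.    0.4   2.03  1.41  1.71 -0.87]
cup 60 0.0 [-0.94  0.57  1.78  1.27  1.86 -0.82]
cup 75 0.0 [-0.86  0.73  1.53  1.16  2.03 -0.78]
mill 50 0.0 [-0.42  0.44  2.18  1.81  1.43  2.08]
mill 35 0.0 [-0.3   0.32  2.37  2.19  1.3   1.93]
mill 20 0.0 [-0.03  0.26  2.47  2.74  1.19  1.73]
mill 5 0.0 [0.33 0.28 2.44 3.41 1.16 1.46]
mill -10 0.0 [0.61 0.37 2.3  3.98 1.24 1.22]
mill -25 0.0 [0.75 0.49 2.09 4.38 1.37 1.04]
```

```bash
python3 -m inch '[[[0,0,0,0,-0.11,-0.03,1],[0,0,0,0,-0.11,-0.03,1],[-0.009,-0.035,0.014,0,0,0,1],[-0.009,-0.035,0.014,0,0,0,1],[-0.009,-0.035,0.014,0,0,0,1],[-0.009,-0.035,0.014,0,0,0,1],[-0.009,-0.03,0.014,0,0,0,1],[0,0,0,0,0,0,1],[0,0,0,0,0,0,1]]]' ; python3 - <<'E'
from h import *
s,M=tool()
c=optics.read_camera("wrist");cv2.imwrite("pics/w1.png",c["frame"]);np.save("w1.npy",{k:c[k] for k in c if k!="frame"},allow_pickle=True)
o,d=ray(c,(320,240)); print(o,d/np.linalg.norm(d))
for n,(P) in dict(end=[.5455,-.102,.14],mouth=[.5455,-.102,.26],pin=[.569,-.0797,.2505]).items(): print(n,proj(c,P))
E
```

```text
t: 4.4
tool_pos: [0.4477, -0.1896, 0.1821]
orientation: [1.542, 0.609, 0.607]
force: [0.1, 0.2, 1.2]
opening: 0.0929
t 4.4 q [-1.272  0.495  1.963  1.206  1.878 -0.887] pos [ 0.4477 -0.1896  0.1821] open 0.0929
x [0.717 0.697 0.02 ] y [ 0.023 -0.052  0.998] z [ 0.697 -0.715 -0.053] F [0.1 0.2 1.2] T [-0.24  0.32  0.  ]
[ 0.34113871 -0.29808648  0.26323404] [ 0.66009126  0.69291264 -0.29008894]
end [[339.43355198 285.69666836]]
mouth [[331.53866029 123.14326173]]
pin [[332.37357963 135.50620509]]
```

View pics/w1.png

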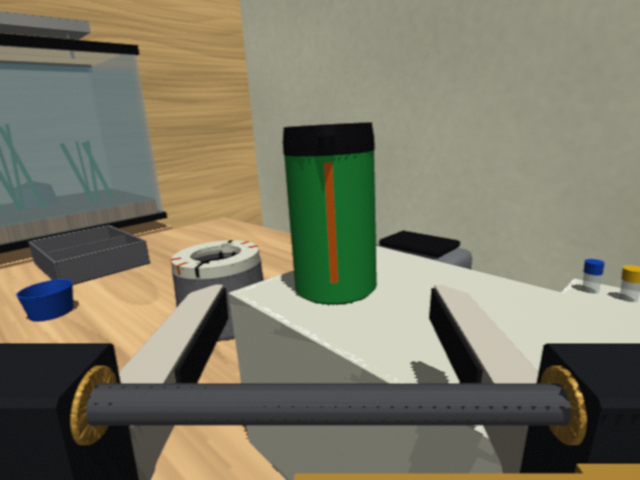

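Wrist view: the cup axis sits at about column 333, within about 2 mm of prediction, and the orange stripe is centred on it (x≈331), so the pin yaw is about 43°. Levelling the tool and advancing.

```bash
python3 -m inch '[[[0,0.017,0.002,-0.053,0,-0.02,1],[0.02,0,0,0,0,0,1],[0.02,0,0,0,0,0,1],[0.02,0,0,0,0,0,1],[0.02,0,0,0,0,0,1],[0.02,0,0,0,0,0,1],[0,0,0,0,0,0,1]]]' ; python3 - <<'E'
from h import *
s,M=tool()
print(M.T@(np.array([.5448,-.1013,.199])+.002*M[:,0]-s["tool_pos"]))
E
```

```text
t: 5.15
tool_pos: [0.5239, -0.1194, 0.2139]
orientation: [1.457, 0.598, 0.605]
force: [-0.6, 0.5, 0.7]
opening: 0.0931
t 5.15 q [-1.061  0.344  2.054  1.37   1.743 -0.873] pos [ 0.5239 -0.1194  0.2139] open 0.0931
x [ 0.716  0.698 -0.006] y [-0.014  0.024  1.   ] z [ 0.698 -0.716  0.027] F [-0.6  0.5  0.7] T [-0.3   0.37 -0.01]
[ 0.02967144 -0.01477874  0.00126226]
```

```bash
python3 -m inch '[[[0.005,-0.012,0,0.022,0,0,1],[0.012,0,0,0,0,0,1],[0.01,0,0,0,0,0,1],[0,0,0,0,0,0,1]]]' ; python3 - <<'E'
from h import *
s,M=tool()
print(M.T@(np.array([.5448,-.1013,.199])+.002*M[:,0]-s["tool_pos"]))
E
```

```text
t: 5.55
tool_pos: [0.5445, -0.1004, 0.204]
orientation: [1.473, 0.606, 0.6]
force: [-0.1, -0.3, -0.1]
opening: 0.093
t 5.55 q [-1.001  0.364  2.056  1.413  1.698 -0.87 ] pos [ 0.5445 -0.1004  0.204 ] open 0.093
x [ 0.716  0.698 -0.008] y [-0.001  0.012  1.   ] z [ 0.698 -0.716  0.01 ] F [-0.1 -0.3 -0.1] T [-0.26  0.37  0.02]
[ 0.00162332 -0.00505947  0.00086032]
```

```bash
python3 -m inch '[[[0.0015,-0.004,0.001,0.008,0,0.008,1],[0,0,0,0,0,0,1],[0,0,0,0,0,0,0],[0,0,0,0,0,0,0],[0,0,0,0,0,0,0],[0,0,0,0,0,0,0],[0,0,0,0,0,0,0],[0,0,0,0,0,0,0],[0,0,0,0,0,0,0],[0,0,0,0,0,0,0]]]' 40; python3 -c "
from h import *
tool()"
```

```text
t: 6.55
tool_pos: [0.546, -0.1009, 0.1993]
orientation: [1.486, 0.602, 0.604]
force: [0.4, 1.8, -1.0]
opening: 0.0612
t 6.55 q [-0.999  0.388  2.047  1.419  1.701 -0.874] pos [ 0.546  -0.1009  0.1993] open 0.0612
x [0.717 0.697 0.001] y [-0.001 -0.001  1.   ] z [ 0.697 -0.717  0.   ] F [ 0.4  1.8 -1. ] T [-0.33  0.36  0.02]
```

```bash
python3 -m inch '[[[0,0.02,0,0,0,0,0],[0,0.03,0,0,0,0,0],[0,0.03,0,0,0,0,0],[0,0.03,0,0,0,0,0],[0,0.03,0,0,0,0,0],[0,0.01,0,0,0,0,0],[0,0,0,0,0,0,0],[0,0,0,0.1,0,0,0],[0,0,0,0.14,0,0,0],[0,0,0,0.14,0,0,0],[0,0,0,0.14,0,0,0],[0,0,0,0.14,0,0,0],[0,0,0,0.14,0,0,0],[0,0,0,0.14,0,0,0],[0,0,0,0.14,0,0,0],[0,0,0,0.14,0,0,0],[0,0,0,0.14,0,0,0],[0,0,0,0.14,0,0,0]]]'; python3 -c "
from h import *
tool()"
```

```text
t: 8.35
tool_pos: [0.5431, -0.0968, 0.33]
orientation: [-2.895, -1.175, 0.017]
force: [0.3, 0.3, -1.0]
opening: 0.0613
t 8.35 q [-0.999  0.049  2.104  1.457  1.735  1.   ] pos [ 0.5431 -0.0968  0.33  ] open 0.0613
x [ 0.717  0.697 -0.004] y [ 0.697 -0.717 -0.02 ] z [-0.017  0.012 -1.   ] F [ 0.3  0.3 -1. ] T [-0.26  0.54  0.02]
```

```bash
python3 -m inch '[[[0,0,0,0.14,0,0,0],[0,0,0,0.14,0,0,0],[0,0,0,0.14,0,0,0],[0,0,0,0.14,0,0,0],[0,0,0,0.14,0,0,0],[0,0,0,0.14,0,0,0],[0,0,0,0.14,0,0,0],[0,0,0,0.14,0,0,0],[0,0,0,0.14,0,0,0],[0,0,0,0.14,0,0,0],[0,0,0,0,0,0,0],[0,0,0,0,0,0,0]]]'; python3 - <<'E'
from h import *
s,M=tool()
print(M.T@(np.array([.598,.168,.33])-s["tool_pos"]))
for n in ["scene","wrist"]:
  c=optics.read_camera(n);cv2.imwrite(f"pics/{n}2.png",c["frame"])
E
```

```text
t: 9.55
tool_pos: [0.5395, -0.0918, 0.3048]
orientation: [-1.54, -0.62, 0.595]
force: [-0.2, 0.6, -1.6]
opening: 0.0615
t 9.55 q [-1.     0.088  2.121  1.446  1.728  2.438] pos [ 0.5395 -0.0918  0.3048] open 0.0615
x [ 0.717  0.697 -0.006] y [ 0.035 -0.044 -0.998] z [-0.696  0.716 -0.056] F [-0.2  0.6 -1.6] T [-0.35  0.48  0.02]
[ 0.22278764 -0.03458392  0.14397895]
```

View pics/wrist2.png

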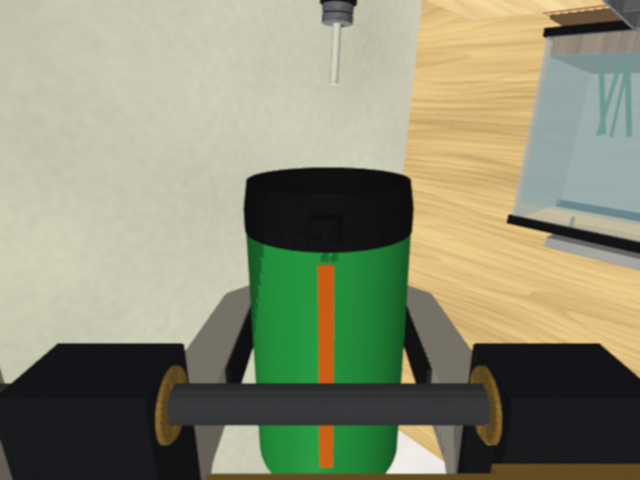

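Wrist view: the cup is held upside down in the jaws with its axis at column 329 and the stripe at 326.5. The pin line is therefore about 1.5° off the tool axis. Next is a close look at the mill marks.

```bash
python3 - <<'E'
from h import *
a=cv2.imread("pics/scene2.png")
cv2.imwrite("pics/s2c.png",cv2.resize(a[215:285,330:400],(700,700)[:2],interpolation=cv2.INTER_CUBIC)[:600])
E
```

```text
(no output)
```

View pics/s2c.png

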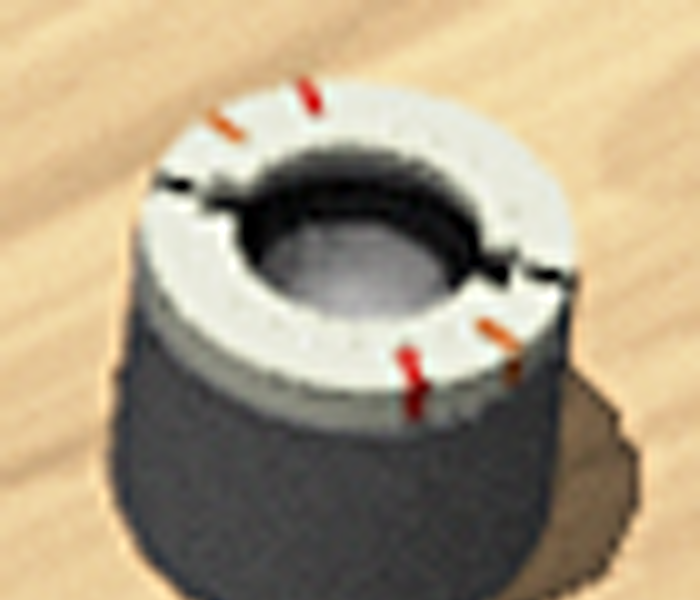

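```bash
python3 - <<'E'
from h import *
from scipy.optimize import least_squares
a=optics.read_camera("scene")
S=lambda u,v:(330-.5+(u+.5)/10,215-.5+(v+.5)/10)
pts=[(155,182,180),(192,188,180),(525,270,0),(572,278,0),(303,80,120),(318,112,120),(405,350,-60),(420,386,-60),(210,112,150),(240,137,150),(480,320,-30),(519,349,-30)]
P=np.array([onz(a,S(u,v),.1) for u,v,_ in pts])[:,:2]; A=np.radians([p[2] for p in pts])
rr=np.array([1,0]*6)
rr=np.array([1,0,0,1]*3)
def f(p):
    r=np.where(rr,p[3],p[4]); th=p[2]+A
    return (np.c_[p[0]+r*np.cos(th),p[1]+r*np.sin(th)]-P).ravel()
s=least_squares(f,[.598,.168,.64,.056,.046]);print(s.x,np.degrees(s.x[2]),s.fun.reshape(-1,2).round(4))
# silhouette ellipse
th=np.linspace(0,2*np.pi,360)
for z,r in((.1,.0565),(.1,.033)):
    E=proj(a,np.c_[s.x[0]+r*np.cos(th),s.x[1]+r*np.sin(th),0*th+z]);E=(E-[329.5,214.5])*10-.5
    print(E.min(0),E.max(0))
E
```

```text
[0.59478772 0.17078695 0.6272067  0.05678831 0.04456146] 35.936296808039764 [[-0.0019  0.0001]
 [ 0.0007  0.0007]
 [-0.0002  0.0005]
 [ 0.0006 -0.0004]
 [ 0.0005 -0.0001]
 [-0.0003 -0.0005]
 [ 0.0001  0.0002]
 [-0.0006  0.0002]
 [ 0.0003 -0.0008]
 [ 0.0004 -0.0002]
 [ 0.001   0.0003]
 [-0.0004  0.    ]]
[143.31089234  79.41396823] [576.78001872 386.26227139]
[233.29654396 140.31096565] [486.39920777 319.43000823]
```

```bash
python3 -m inch '[[[0,0,0,0.054,0.085,0,0],[0,0,0,0,0.08,-0.005,0],[0.02,0,0.018,0,0,0,0],[0.02,0,0.018,0,0,0,0],[0.02,0,0.018,0,0,0,0],[0.02,0,0.018,0,0,0,0],[0.02,0,0.018,0,0,0,0],[0.02,0,0.018,0,0,0,0],[0.02,0,0.018,0,0,0,0],[0.015,0,0.018,0,0,0,0],[0.015,0,0.015,0,0,0,0],[0,0,0,0,0,0,0],[0,0,0,0,0,0,0]]]'; cat > goal.py <<'E'
import sys
from h import *
# goal.py x y z psi : needed shift and turn in tool axes
s,M=tool(); x,y,z,psi=map(float,sys.argv[1:5]); p=np.radians(psi)
X=np.array([np.cos(p),np.sin(p),0]);Y=np.array([0,0,-1.]);G=np.c_[X,Y,np.cross(X,Y)]
print("shift",(M.T@(np.array([x,y,z])-s["tool_pos"])).round(4),"turn",R.from_matrix(M.T@G).as_rotvec().round(4))
E
python3 goal.py .5956 .1715 .2 34.4
```

```text
t: 11.0
tool_pos: [0.5983, 0.1393, 0.3061]
orientation: [-1.551, -0.484, 0.46]
force: [-0.5, 0.6, -1.0]
opening: 0.0615
t 11.0 q [-0.378 -0.328  2.498  1.938  1.094  2.416] pos [0.5983 0.1393 0.3061] open 0.0615
x [0.825 0.565 0.005] y [ 0.023 -0.026 -0.999] z [-0.564  0.825 -0.034] F [-0.5  0.6 -1. ] T [-0.26  0.56  0.01]
shift [0.0155 0.1051 0.0317] turn [ 0.0344 -0.0004  0.0047]
```

```bash
python3 -m inch '[[[0,0.03,0,0.032,0,0.004,0],[0,0.025,0.008,0,0,0,0],[0.005,0.02,0.008,0,0,0,0],[0.005,0.01,0.008,0,0,0,0],[0.005,0,0.008,0,0,0,0],[0,0,0,0,0,0,0],[0,0,0,0,0,0,0]]]';python3 goal.py .5956 .1715 .18 34.4
```

```text
t: 11.7
tool_pos: [0.5961, 0.1665, 0.2222]
orientation: [-1.53, -0.47, 0.456]
force: [0.5, 0.2, -1.2]
opening: 0.0618
t 11.7 q [-0.287 -0.025  2.479  2.145  1.158  2.121] pos [0.5961 0.1665 0.2222] open 0.0618
x [0.831 0.557 0.005] y [ 0.011 -0.007 -1.   ] z [-0.557  0.831 -0.012] F [ 0.5  0.2 -1.2] T [-0.3   0.59  0.01]
shift [0.0022 0.0422 0.0049] turn [ 0.0117 -0.0098  0.0054]
```

```bash
python3 -m inch '[[[0.001,0.02,0.002,0.012,-0.01,0.005,0],[0.001,0.018,0.002,0,0,0,0],[0,0,0,0,0,0,0],[0,0,0,0,0,0,0]]]';python3 goal.py .5956 .1715 .18 34.4; python3 - <<'E'
from h import *
a=optics.read_camera("scene");b=optics.read_camera("side")
cv2.imwrite("pics/sc3.png",a["frame"]);cv2.imwrite("pics/si3.png",b["frame"])
A=cv2.resize(a["frame"][180:280,325:405],(480,600),interpolation=cv2.INTER_CUBIC)
B=cv2.resize(b["frame"][145:260,278:358],(320,460),interpolation=cv2.INTER_CUBIC)
O=np.zeros((600,800,3),np.uint8);O[:,:480]=A;O[:460,480:]=B;cv2.imwrite("pics/c3.png",O)
E
```

```text
t: 12.1
tool_pos: [0.5986, 0.1683, 0.1897]
orientation: [-1.523, -0.477, 0.462]
force: [-0.4, -0.4, 0.0]
opening: 0.0613
t 12.1 q [-0.285  0.13   2.433  2.176  1.225  2.03 ] pos [0.5986 0.1683 0.1897] open 0.0613
x [0.826 0.564 0.008] y [ 0.01  -0.001 -1.   ] z [-0.564  0.826 -0.006] F [-0.4 -0.4  0. ] T [-0.26  0.55  0.05]
shift [-0.0008  0.0097  0.0044] turn [ 0.0064 -0.0011  0.0079]
```

View pics/c3.png

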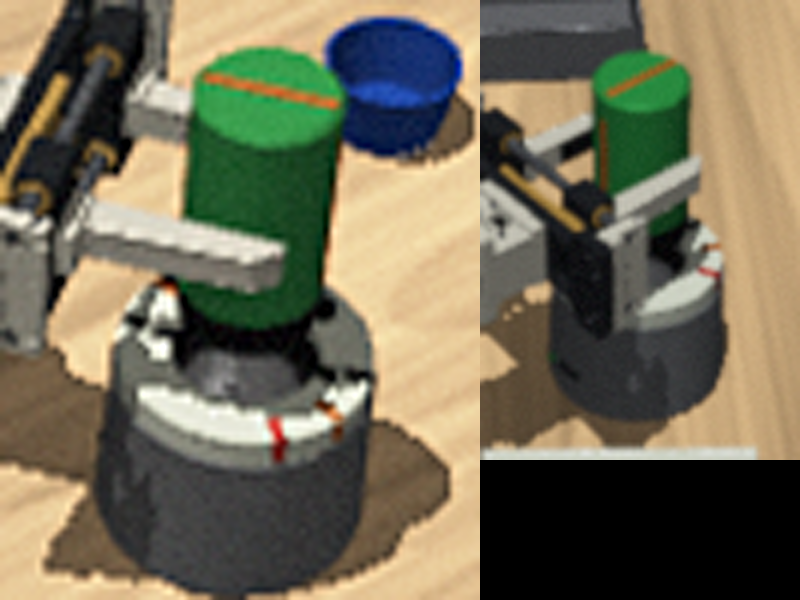

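```bash
python3 - <<'E'
from h import *
a=optics.read_camera("scene");b=optics.read_camera("side");s,M=tool()
A=lambda u,v:(325-.5+(u+.5)/6,180-.5+(v+.5)/6);B=lambda u,v:(278-.5+(u+.5)/4,145-.5+(v+.5)/4)
z=.2487
e=lambda d:np.degrees(np.arctan2(d[1],d[0]))
print("scene c",onz(a,A(269.5,98),z),"yaw",e(onz(a,A(340,104),z)-onz(a,A(203,77),z)), "mid",(onz(a,A(340,104),z)+onz(a,A(203,77),z))/2)
print("side c",onz(b,B(162.5,81),z),"yaw",e(onz(b,B(195,63),z)-onz(b,B(126,95),z)),"mid",(onz(b,B(195,63),z)+onz(b,B(126,95),z))/2)
print("pred",s["tool_pos"]-.0013*M[:,0], e(M[:,0])+1.5)
# side: mill silhouette prediction extents
th=np.linspace(0,2*np.pi,360)
for Z,r in((.1,.0565),(0,.0615)):
    E=proj(b,np.c_[.5948+r*np.cos(th),.1708+r*np.sin(th),0*th+Z]);E=(E-[277.5,144.5])*4-.5;print(E.min(0)+[480,0],E.max(0)+[480,0])
for an in (35.9,5.9,-24.1):
    p=np.radians(an);E=(proj(b,[.5948+.05*np.cos(p),.1708+.05*np.sin(p),.1])-[277.5,144.5])*4-.5;print(E+[480,0])
E
```

```text
t 12.3 q [-0.285  0.129  2.434  2.176  1.225  2.029] pos [0.5984 0.1686 0.19  ] open 0.0618
x [0.826 0.564 0.008] y [ 0.011 -0.002 -1.   ] z [-0.564  0.826 -0.008] F [ 0.6  0.  -0.8] T [-0.3   0.55 -0.02]
scene c [0.59952017 0.16283071 0.2487    ] yaw 38.28416624887531 mid [0.5963338  0.16636532 0.2487    ]
side c [0.5962785  0.16576565 0.2487    ] yaw 33.913500672179914 mid [0.59543855 0.16809214 0.2487    ]
pred [0.59733555 0.16787627 0.18997341] 35.84821545360168
[552.52481795 204.77836992] [721.57805193 314.84488018]
[547.79959359 308.17968924] [723.50323049 429.0583384 ]
[[692.86427297 227.48147716]]
[[710.19900142 249.83496548]]
[[708.22652085 275.01643077]]
```

```bash
python3 -m inch '[[[-0.001,0.01,0.002,0.007,0,0.008,0],[0,0.01,0.002,0,0,0,0],[0,0,0,0,0,0,0],[0,0,0,0,0,0,0]]]';python3 goal.py .596 .172 .165 34.4
```

```text
t: 12.7
tool_pos: [0.5958, 0.1713, 0.1709]
orientation: [-1.521, -0.472, 0.468]
force: [0.5, -0.1, -1.6]
opening: 0.0617
t 12.7 q [-0.279  0.195  2.422  2.194  1.247  1.987] pos [0.5958 0.1713 0.1709] open 0.0617
x [0.826 0.564 0.002] y [ 0.003 -0.001 -1.   ] z [-0.564  0.826 -0.003] F [ 0.5 -0.1 -1.6] T [-0.26  0.59 -0.03]
shift [0.0006 0.0059 0.0005] turn [ 0.0026 -0.0009  0.0016]
```

```bash
python3 -m inch '[[[0.0005,0.006,0.0005,0.002,0,0.001,0],[0,0.006,0,0,0,0,0],[0,0.004,0,0,0,0,0],[0,0,0,0,0,0,0]]]';python3 goal.py .596 .172 .140 34.4
```

```text
t: 13.1
tool_pos: [0.5961, 0.172, 0.1542]
orientation: [-1.52, -0.471, 0.469]
force: [-0.1, -1.1, -2.0]
opening: 0.0615
t 13.1 q [-0.276  0.267  2.399  2.209  1.274  1.946] pos [0.5961 0.172  0.1542] open 0.0615
x [0.826 0.564 0.001] y [ 0.001 -0.    -1.   ] z [-0.564  0.826 -0.001] F [-0.1 -1.1 -2. ] T [-0.25  0.57  0.03]
shift [-0.0001  0.0142  0.0001] turn [ 0.0011 -0.0008  0.001 ]
```

```bash
python3 -m inch '[[[0,0.004,0,0,0,0,0],[0,0.004,0,0,0,0,0],[0,0,0,0,0,0,0]]]';python3 goal.py .596 .172 .140 34.4;python3 -m inch '[[[0,0.003,0,0,0,0,0],[0,0.003,0,0,0,0,0],[0,0,0,0,0,0,0]]]';python3 goal.py .596 .172 .140 34.4
```

```text
t: 13.4
tool_pos: [0.5963, 0.1719, 0.1454]
orientation: [-1.52, -0.471, 0.469]
force: [-0.3, 0.9, -1.2]
opening: 0.0613
t 13.4 q [-0.276  0.305  2.387  2.215  1.289  1.925] pos [0.5963 0.1719 0.1454] open 0.0613
x [0.826 0.564 0.001] y [ 0.001 -0.    -1.   ] z [-0.564  0.826 -0.001] F [-0.3  0.9 -1.2] T [-0.28  0.56  0.  ]
shift [-0.0002  0.0054  0.0002] turn [ 0.0009 -0.0009  0.001 ]
t: 13.7
tool_pos: [0.5966, 0.1719, 0.1399]
orientation: [-1.52, -0.473, 0.467]
force: [-1.3, 1.0, 1.3]
opening: 0.0614
t 13.7 q [-0.276  0.332  2.377  2.22   1.302  1.91 ] pos [0.5966 0.1719 0.1399] open 0.0614
x [0.825 0.564 0.003] y [ 0.003  0.    -1.   ] z [-0.564  0.825 -0.002] F [-1.3  1.   1.3] T [-0.08  0.37  0.06]
shift [-0.0005 -0.0001  0.0005] turn [ 0.0016 -0.0007  0.0031]
```

```bash
python3 -m inch '[[[0,0.002,0,0,0,0,0],[0,0.001,0,0,0,0,0],[0,0.001,0,0,0,0,0],[0,0,0,0,0,0,0]]]';python3 goal.py .596 .172 .140 34.4; python3 - <<'E'
from h import *
a=optics.read_camera("scene");b=optics.read_camera("side")
A=cv2.resize(a["frame"][180:280,325:405],(480,600),interpolation=cv2.INTER_CUBIC)
B=cv2.resize(b["frame"][145:260,278:358],(320,460),interpolation=cv2.INTER_CUBIC)
O=np.zeros((600,800,3),np.uint8);O[:,:480]=A;O[:460,480:]=B;cv2.imwrite("pics/c4.png",O)
E
```

```text
t: 14.1
tool_pos: [0.5975, 0.1722, 0.14]
orientation: [-1.519, -0.482, 0.461]
force: [-0.9, -0.2, 0.8]
opening: 0.0614
t 14.1 q [-0.276  0.347  2.369  2.223  1.316  1.901] pos [0.5975 0.1722 0.14  ] open 0.0614
x [0.824 0.566 0.012] y [ 0.012  0.004 -1.   ] z [-0.566  0.824 -0.004] F [-0.9 -0.2  0.8] T [-0.14  0.37  0.06]
shift [-0.0014 -0.      0.0007] turn [0.0041 0.0012 0.0123]
```

View pics/c4.png

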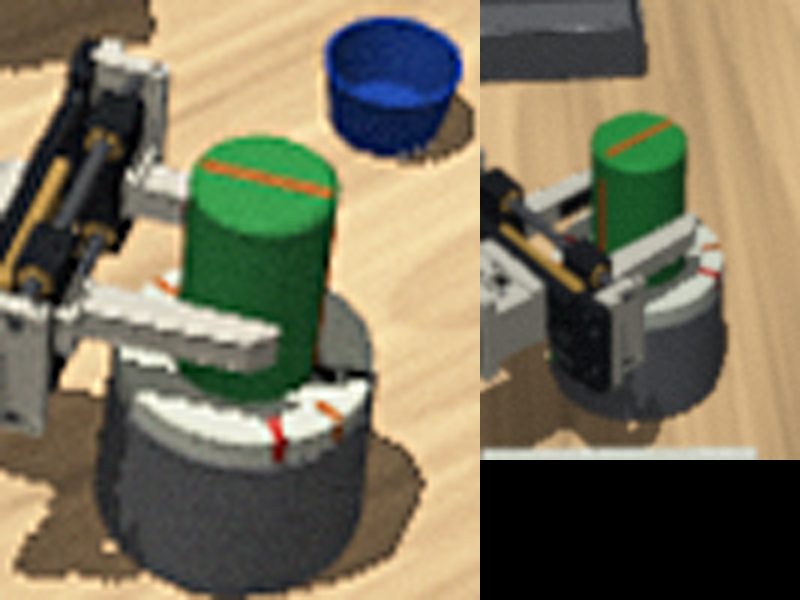

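```bash
python3 - <<'E'
from h import *
a=optics.read_camera("scene");b=optics.read_camera("side")
th=np.linspace(0,2*np.pi,360)
for z in (.199,.204):
  P=np.c_[.595+.031*np.cos(th),.1705+.031*np.sin(th),0*th+z]
  E=(proj(a,P)-[324.5,179.5])*6-.5; F=(proj(b,P)-[277.5,144.5])*4-.5+[480,0]
  print(z,E.min(0).round(),E.max(0).round(),F.min(0).round(),F.max(0).round())
E
```

```text
0.199 [191. 128.] [341. 229.] [590. 111.] [688. 171.]
0.204 [191. 119.] [343. 220.] [590. 105.] [688. 164.]
```

The cup is seated: the black band is gone into the collar, and the end-disc outline in the side view matches z=0.199. Now the twist clockwise (+ay), in stages.

```bash
python3 -m inch '[[[-0.001,0,0.0005,0.004,0,0.01,0],[0,0,0,0,0.06,0,0],[0,0,0,0,0.06,0,0],[0,0,0,0,0.06,0,0],[0,0,0,0,0.06,0,0],[0,0,0,0,0,0,0]]]';python3 goal.py .5963 .1717 .140 3.5
```

```text
t: 14.9
tool_pos: [0.5963, 0.1715, 0.1399]
orientation: [-1.553, -0.277, 0.279]
force: [-0.4, -4.6, 1.2]
opening: 0.0618
t 14.9 q [-0.018  0.269  2.472  2.741  1.197  1.724] pos [0.5963 0.1715 0.1399] open 0.0618
x [ 0.938  0.347 -0.001] y [-0.001 -0.    -1.   ] z [-0.347  0.938  0.   ] F [-0.4 -4.6  1.2] T [-0.23  0.17 -0.72]
shift [ 0.0001 -0.0001  0.0002] turn [ 1.000e-04  2.928e-01 -1.400e-03]
```

```bash
python3 -m inch '[[[0,0,0,0,0.06,0,0],[0,0,0,0,0.06,0,0],[0,0,0,0,0.06,0,0],[0,0,0,0,0.05,0,0],[0,0,0,0,0.03,0,0],[0,0,0,0,0,0,0]]]';python3 goal.py .5963 .1717 .140 3.5; python3 - <<'E'
from h import *
a=optics.read_camera("scene")
A=cv2.resize(a["frame"][185:275,325:405],(533,600),interpolation=cv2.INTER_CUBIC);cv2.imwrite("pics/c5.png",A)
E
```

```text
t: 15.5
tool_pos: [0.5967, 0.1718, 0.14]
orientation: [-1.568, -0.068, 0.074]
force: [2.7, -3.6, 0.2]
opening: 0.0618
t 15.5 q [0.344 0.284 2.441 3.418 1.165 1.462] pos [0.5967 0.1718 0.14  ] open 0.0618
x [ 0.996  0.09  -0.004] y [-0.004  0.001 -1.   ] z [-0.09   0.996  0.001] F [ 2.7 -3.6  0.2] T [-0.12  0.39 -0.53]
shift [-0.0004 -0.     -0.0001] turn [-0.0013  0.0289 -0.0039]
```

View pics/c5.png

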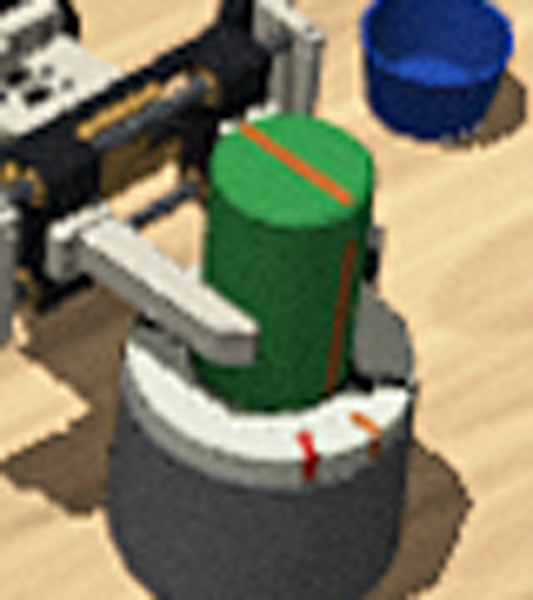

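```bash
python3 -m inch '[[[-0.0003,0,0,-0.001,0.03,-0.003,0],[0,0,0,0,0,0,0],[0,0,0,0,0,0,0],[0,0,0,0,0,0,0]]]';python3 goal.py .5963 .1717 .140 3.5; python3 - <<'E'
from h import *
a=optics.read_camera("scene")
cv2.imwrite("pics/c6.png",cv2.resize(a["frame"][185:275,325:405],(533,600),interpolation=cv2.INTER_CUBIC))
A=lambda u,v:(324.5+(u+.5)/6.667,184.5+(v+.5)/6.667)
d=onz(a,A(350,203),.199)-onz(a,A(243,125),.199);print("stripe yaw (prev pic)",np.degrees(np.arctan2(d[1],d[0])))
E
sleep 0; python3 -m inch '[[[0,0,0,0,0,0,0],[0,0,0,0,0,0,0],[0,0,0,0,0,0,0],[0,0,0,0,0,0,0],[0,0,0,0,0,0,0]]]';python3 goal.py .5963 .1717 .140 3.5
```

```text
t: 15.95
tool_pos: [0.597, 0.1709, 0.1399]
orientation: [-1.57, -0.05, 0.052]
force: [-2.1, -0.2, 2.1]
opening: 0.0614
t 15.95 q [0.372 0.295 2.431 3.476 1.174 1.438] pos [0.597  0.1709 0.1399] open 0.0614
x [ 0.998  0.065 -0.001] y [-0.001  0.001 -1.   ] z [-0.065  0.998  0.001] F [-2.1 -0.2  2.1] T [0.05 0.3  0.23]
shift [-0.0006 -0.0001  0.0008] turn [-0.0006  0.0035 -0.001 ]
stripe yaw (prev pic) 5.242069162390304
t: 16.5
tool_pos: [0.5969, 0.1709, 0.1399]
orientation: [-1.57, -0.051, 0.053]
force: [-1.8, 0.7, 1.6]
opening: 0.0618
t 16.5 q [0.371 0.294 2.431 3.473 1.174 1.439] pos [0.5969 0.1709 0.1399] open 0.0618
x [ 0.998  0.066 -0.001] y [-0.001  0.    -1.   ] z [-0.066  0.998  0.001] F [-1.8  0.7  1.6] T [0.06 0.28 0.13]
shift [-0.0005 -0.0001  0.0008] turn [-0.0005  0.0051 -0.0011]
```

View pics/c6.png

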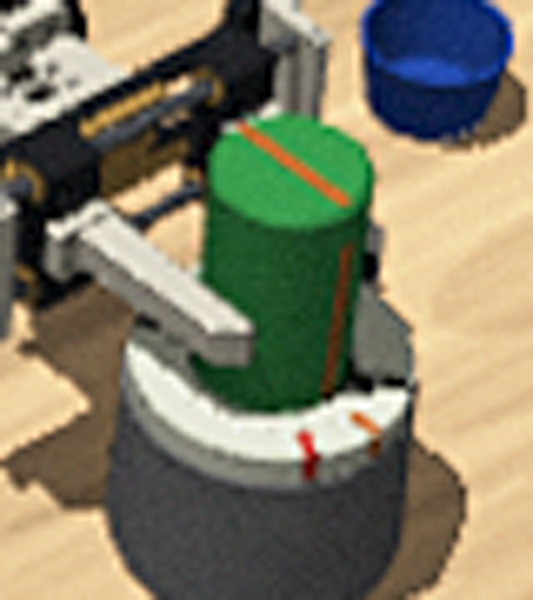

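```bash
python3 -c "
from plant import workorder
print(workorder.close_job())
from h import *
tool()"
```

```text
the job is handed in; nothing more can be done
None
the job is handed in; nothing more can be done
```

I gripped the cup on the cabinet from the side with 40 N and turned it over. I then lowered it into the mill's collar with the pins on the gaps and twisted it about 31° clockwise to the pulse mark. I handed the job in at about 16.5 s, still gripping the cup. No verdict was given.

- **Seating:** the black band was fully inside the collar. The gripper stopped at 0.140 m, which puts the mouth at about 0.079 m, against a limit of 0.084 m. The side view agreed with that height. The scene view put the cup's closed end about 5 mm lower, and I didn't resolve the difference, but neither view showed it standing high.
- **Twist:** the tool turned from 34.5° to 3.8° and the stripe followed it without slipping, so the cup turned about 0.54 rad. The ring cannot be read directly. Allowing for its play, it should be at about 0.49 to 0.54 rad, inside the 0.39 to 0.66 band.
- **Hold:** the jaw opening stayed at 61–62 mm on the cup. Side forces were about 2 N, and the angle crept back only about 0.002 rad over half a second. The state could not be read after hand-in.
- **Other things:** the arm's path stayed clear of them, but I did not measure their positions again at the end.

I viewed 10 pictures in all.

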